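Tilt a long tablet spatula out of a drying case

TASK

Take the long tablet spatula out of the steel drying case through its mouth: it is longer than the mouth between the two fixed covers, so draw it back under the deep cover until the handle's end is free, tilt the handle up and bring the spatula out slantwise, handle first, without forcing it against the case. Finish while still holding it: keep it still and roughly level in the gripper, entirely clear of everything else, with all of it at least 10 cm above the case's covers. Leave all the other things where they are.

Things in the scene. Friction and masses are not known exactly. Their poses are not given: they have to be found in the camera images.
- case: Steel instrument drying case fixed to the table, outside 327 x 192 x 80 mm (own x, y, z), walls 6 mm, floor top at z = 5 mm. Origin on the table under the mouth's centre; x along its length, pointing to the robot's left within 20 degrees. Inside: x -192.5 to +122.5 mm, y -90 to +90 mm. Two cross ribs 6 mm wide on the floor at x = -90 and +60 mm, top at z = 37 mm.
- case_mouth (a point): Centre of the mouth, level with the covers' top (80 mm above the table). The mouth is the gap between the two covers, 165 mm along the case's x and 180 mm along y, with nothing over it.
- case_deep_edge (a point): Middle of the deep cover's edge at the mouth, on its top (case x = -82.5 mm). The fixed deep cover spans case x = -192.5 to -82.5 mm over the full width, z = 74 to 80 mm; the space under it is free from the floor up.
- case_shallow_edge (a point): Middle of the shallow cover's edge at the mouth, on its top (case x = +82.5 mm). The fixed shallow cover spans case x = +82.5 to +122.5 mm over the full width, z = 74 to 80 mm.
- spatula: Tablet spatula, 250 mm long, 90 to 155 g, loose on the ribs, within 4 degrees of the case's x, handle to +x; both ends lie under covers. Origin at mid-length on the flat underside; x to the handle's end, z up. Black plastic handle x = 5 to 125 mm, 22 mm wide (y), 18 mm high; steel blade x = -125 to 5 mm, 28 mm wide, z = 0 to 4 mm. It balances near the origin.
- spatula_grip (a point): Point in the handle's middle height, 30 mm from the spatula's origin towards the handle's end (9 mm above the underside): a good place to grip, across the 22 mm width.
- spatula_tip (a point): Round free end of the blade (spatula x = -125 mm, z = 2 mm).
- spatula_end (a point): Free end of the handle (spatula x = +125 mm, z = 9 mm).
- splitter: White and clear tablet splitter, 70 x 24 x 20 mm, lying flat on the case floor beside the spatula, along the case's +y wall, in the mouth. Origin at the centre of its underside. To be left alone.
- tin: Round aluminium tin, 50 mm across, 20 mm high, standing on the deep cover near its outer end. Origin at the centre of its underside. To be left alone.
- tablets: White tablet jar with an orange cap, 84 mm across, 150 mm high, on the table to the robot's left. Origin under its centre. To be left alone.
- vial: Small amber jar, 36 mm across, 60 mm high, on the table to the left. Origin under its centre. To be left alone.
- bowl: Steel bowl, 110 mm across, 50 mm high, on the table to the right. Origin under its centre. To be left alone.
- carton: White carton, 70 x 110 x 55 mm, on the table to the right. Origin under its centre. To be left alone.

How it is judged:
On the way:
1. the handle's end stands above the covers while the blade's tip is still under the deep cover (z of spatula_end in the frame of case above 0.086 m and z of spatula_tip in the frame of case below 0.074 m and x of spatula_tip in the frame of case below -0.0825 m).
At the end, for the whole second after the job is handed in: The spatula is held still in the fingers (under 30 mm/s), level within 20 degrees, both its ends at least 175 mm above the table (about 10 cm above the covers), touching neither the case nor any other thing; the other things are within 30 mm of where they began (height (world z) of each of spatula_tip, spatula_end above 0.175 m and angle between spatula's own z axis and vertical below 0.35 rad and contact force between the fingers and spatula above 1 N and linear speed of spatula below 0.03 m/s and contact force between spatula and case below 0.05 N and contact force between spatula and splitter below 0.05 N and contact force between spatula and tin below 0.05 N and contact force between spatula and tablets below 0.05 N and contact force between spatula and vial below 0.05 N and contact force between spatula and bowl below 0.05 N and contact force between spatula and carton below 0.05 N and distance of each of splitter, tin, tablets, vial, bowl, carton from where it was at the start of the episode below 0.03 m); the arm keeps its last pose, push and grip.
It fails at once if the spatula is forced against the case (over 40 N) (contact force between spatula and case above 40 N).
It fails at once if another thing is disturbed (moved over 30 mm) (distance of any of splitter, tin, tablets, vial, bowl, carton from where it was at the start of the episode above 0.03 m).
It also fails if it takes over 48 s, if anything falls off the work surface, if the arm or the gripper's body presses on something with over 40 N, if the wrist force passes 120 N, or if a joint passes its speed limit or range.

ROBOT

A 6-joint arm with a two-finger parallel gripper is mounted at the origin on the work surface. World frame = base frame: x ahead of the robot, y to its left, z up, the work surface at z = 0. Lengths are in m, angles in rad, forces in N, time in s.
With the tool pointing down it reaches from about 0.425 to 0.95 m from the base axis. Payload 3.5 kg.
Tool frame: the origin (TCP) lies at the very end of the fingers, on their centre line; the grasp point (between the pads) lies 19 mm behind it (grip_depth is the distance from the TCP to the grasp point, in m); x points along the fingers, z is the direction in which the jaws open and shut, and the axes are right-handed (so a half turn about x gives the same grasp; the last joint's range is limited). The gripper opens to 85 mm and grips with 20 to 120 N. Pads are 22 mm wide; open, the fingers measure 114 mm over their backs; the gripper's body (76 mm by 85 mm) begins 54 mm behind the grasp point. The pads swing forward as they close: fully open they stand 13 mm farther back than shut.
Start: joints at [0.962, 0.286, 1.577, -0, 1.279, -0.15], TCP at [0.299, 0.605, 0.193] pointing down, gripper open.
Joint ranges: [-2.77, 2.77], [-0.9, 2.22], [0.21, 2.48], [-1.53, 4.67], [0.24, 2.81], [-2.84, 2.84]. Speed limits (rad/s): [2.79, 2.79, 3.14, 3.14, 3.14, 3.14].

INTERFACE

Orientations are given as a unit quaternion [x, y, z, w].
In Python, from plant import get_state, read_camera, calibration, sign_off, recognise, grip_depth gives the robot as it stands. The module is installed in compiled form; this text tells all that it offers.
- The arm moves only by the tool servo_tool, never from a script. Its argument "deltas" is a list that holds one entry, the list of rows, each a list of 4 numbers: the shift along the world's x, y, z scaled (see below), then the turn about the world's z scaled (see below). In form: [[[tx, ty, tz, spin], ...]]. A call has exactly 5 rows; each row is the pose to reach, as a shift and turn from the pose commanded when the call began; what a row does not reach only later rows make up. The controller multiplies each number of a shift by 10 cm and each number of a turn by 90 degrees. A row lasts 1/10 s, in which the tool goes at most 50 mm and 8.59 degrees, less where a joint would pass 70% of its speed; a pose out of reach is approached as far as the arm can. A call with a number of a shift or a turn outside -1 to 1 is refused whole. A call with a gripper value outside its range is refused whole. "claw" is the gripper's target within -1 to 1 (fully open at 1, half-way at 0, shut at -1), set as the call begins (left out, the last holds). The fingers move at their own pace and stop on an object; "force" is the grip in N (left out, the last holds). Time passes only in rows, so rows that repeat a pose let the fingers close, or fill a call up. It gives the time, the measured TCP pose, the force and the opening at its end, in the units of the state.
- get_state(): the state, without advancing time (a new reading comes with each control period).
- read_camera(name): name is "scene" or "side" or "wrist"; returns the picture (400x640x3 uint8, blue, green, red); there is no depth.
- calibration(name): a dict with "intrinsics" (3x3 intrinsics, pixels), "R" (3x3) and "t" (3): a world point X has camera coordinates R X + t; the wrist camera has in their place "T_tool_cam" (4x4, takes a point from camera to tool coordinates, whose origin is the TCP and whose axes are the tool frame's). Camera axes: x right, y down, z forward; pixel columns grow to the right and rows downward; lengths in m; the calibration is good to about 2 mm. The wrist camera is an equidistant fisheye: a pixel r from the principal point sees the ray r / f radians off the axis. A picture is of the moment at which its call begins: read the wrist's pose just before it. calibration takes no time and is no camera call.
- sign_off(): hands the job in, once; it reports no verdict.
Trained networks look in the newest picture that a camera, given by its name, has taken for a name from the list of things; names that differ only in an ending like _2 or _b are one class to them, and where a whole thing is asked for, a point or a joint stands for the part that bears it (a point fixed in the world has none). Each returns a list of dicts, best first, with "p" (0 to 1); they miss things now and then, are a little off and sometimes report something else, mostly with a low value. They report only what shows in the picture. A call takes as long as a camera call.
- recognise(camera, query): "at" ([x, y, z] in m, in world coordinates, good to about 4 mm: the middle of the surface that is visible of it).
The state is a dict: "time": time; "qpos": joint angles; "dq": joint speeds; "joint_efforts": joint torques, N m; "eef_pos": TCP position; "tcp_rot": TCP orientation; "contact_force": force on the tool from outside, world axes, zero at the start; "wrist_torque": the same for the moment, N m; "opening": opening from 0.0 (shut) to 1.0 (fully open).
Only numpy, scipy, OpenCV 4.12 (cv2) and the standard library are available. Lean on these libraries where they do the work, as an engineer would, in place of code of your own. Each camera call takes 0.05 s, during which the arm holds its last target. There are 200 camera calls.

## Working session

There is one attempt and no reset: what is moved stays moved. The work goes in short steps, Python scripts to look and compute and a tool call to move; the robot and the scene stay as the last step left them, time stands still between calls to the robot, and variables do not carry over. Pictures are saved under pics/ and viewed, about 8 in all and at most 12, crops included, and the job is handed in when it is done.

Besides the shell and the picture viewer there is one more tool, called after ">>>" as name([rows], argument=value, ...), one row to a line, values as JSON. servo_tool: Moves the arm, as the interface text tells. Its arguments: {"type":"object","properties":{"deltas":{"type":"array"},"claw":{"type":"number"},"force":{"type":"number"}},"required":["deltas"]}

```bash
mkdir -p pics
python3 - <<'E'
from plant import *
import cv2,numpy as np
s=get_state();print(s['eef_pos'],s['tcp_rot'],s['time'],s['opening'],grip_depth if not callable(grip_depth) else grip_depth())
for c in ['scene','side']:
    im=read_camera(c);cv2.imwrite(f'pics/{c}0.png',im)
    for q in ['case_mouth','case_deep_edge','case_shallow_edge','spatula','spatula_grip','spatula_tip','spatula_end','splitter','tin','tablets','vial','bowl','carton']:
        print(c,q,[(np.round(d['at'],4).tolist(),round(d['p'],2)) for d in recognise(c,q)[:2]])
E
```

```text
[0.29846767 0.604578   0.19123116] [-0.3735185   0.60138344  0.37287252  0.59982328] 0.0 0.9965773443679009 0.0187
scene case_mouth [([0.6021, -0.0111, 0.0643], 0.78)]
scene case_deep_edge [([0.6001, -0.009, 0.0673], 0.81)]
scene case_shallow_edge [([0.6053, -0.0139, 0.0649], 0.83)]
scene spatula [([0.614, 0.0498, 0.048], 0.77)]
scene spatula_grip [([0.62, 0.0506, 0.0504], 0.74)]
scene spatula_tip [([0.6206, 0.0484, 0.0496], 0.85)]
scene spatula_end [([0.6194, 0.0499, 0.0478], 0.61)]
scene splitter [([0.5278, 0.0489, 0.0264], 0.85)]
scene tin [([0.5824, -0.1181, 0.1018], 0.93)]
scene tablets [([0.5986, 0.3492, 0.102], 0.83), ([0.6162, 0.0487, 0.0467], 0.51)]
scene vial [([0.4497, 0.3617, 0.0364], 0.66)]
scene bowl [([0.431, -0.4023, 0.0292], 0.94)]
scene carton [([0.6152, -0.423, 0.0566], 0.86)]
side case_mouth [([0.5804, -0.0578, 0.0653], 0.94)]
side case_deep_edge [([0.5807, -0.0617, 0.0624], 0.79)]
side case_shallow_edge [([0.5805, -0.0607, 0.0642], 0.71)]
side spatula [([0.6231, 0.0572, 0.0535], 0.78)]
side spatula_grip [([0.6228, 0.0509, 0.0573], 0.78), ([0.5778, -0.0605, 0.0647], 0.63)]
side spatula_tip [([0.6197, 0.054, 0.0508], 0.73)]
side spatula_end [([0.6146, 0.0566, 0.0561], 0.72)]
side splitter []
side tin [([0.575, -0.127, 0.1036], 0.7), ([0.6171, 0.0543, 0.0552], 0.44)]
side tablets [([0.5777, 0.3493, 0.0932], 0.87), ([0.5712, -0.1275, 0.101], 0.44)]
side vial [([0.4424, 0.3629, 0.0385], 0.73)]
side bowl [([0.4493, -0.3945, 0.0233], 0.61), ([0.5801, -0.0609, 0.0646], 0.42)]
side carton [([0.604, -0.4269, 0.056], 0.91)]
```

View pics/scene0.png

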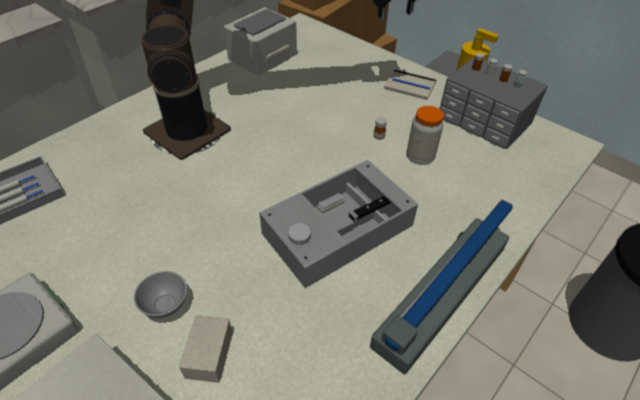

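View pics/side0.png

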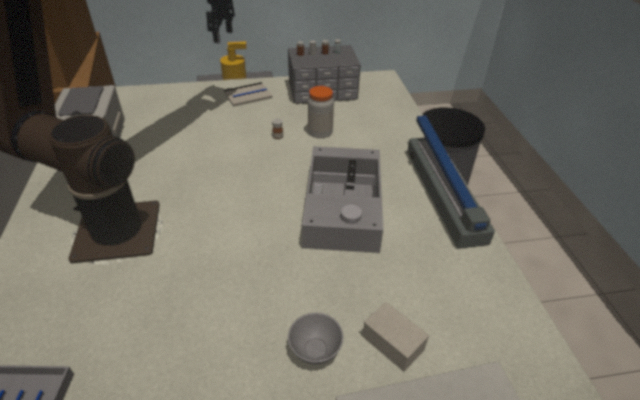

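The scene view shows the case around (338,222), with the black handle at (370,207) and the tin at (300,233). In the side view the case is at (343,198) and the handle at (351,172). I'll zoom in on both to find the corners.

Run:
```python
import cv2,numpy as np
a=cv2.imread('pics/scene0.png')[155:290,250:425]; b=cv2.imread('pics/side0.png')[140:255,293:393]
cv2.imwrite('pics/z1.png',cv2.resize(a,None,fx=4.4,fy=4.4,interpolation=cv2.INTER_CUBIC))
cv2.imwrite('pics/z2.png',cv2.resize(b,None,fx=5,fy=5,interpolation=cv2.INTER_CUBIC))
```

```text
(no output)
```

View pics/z1.png

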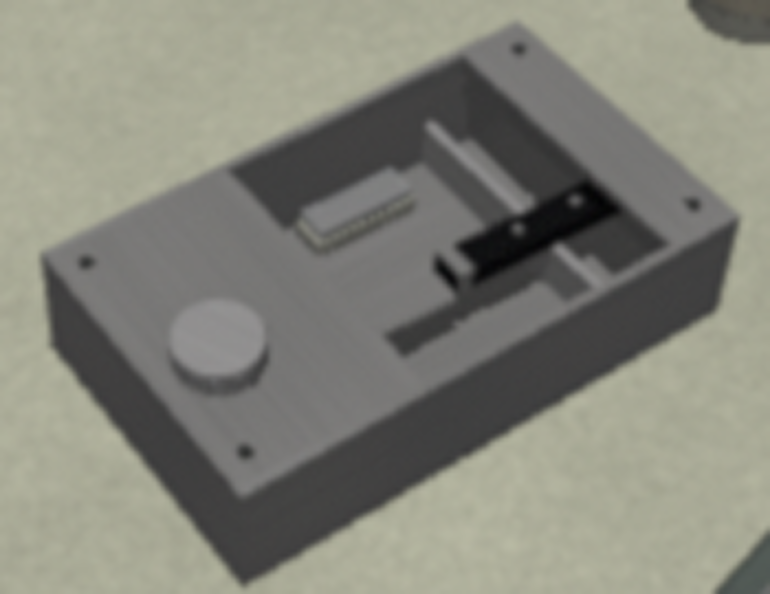

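View pics/z2.png

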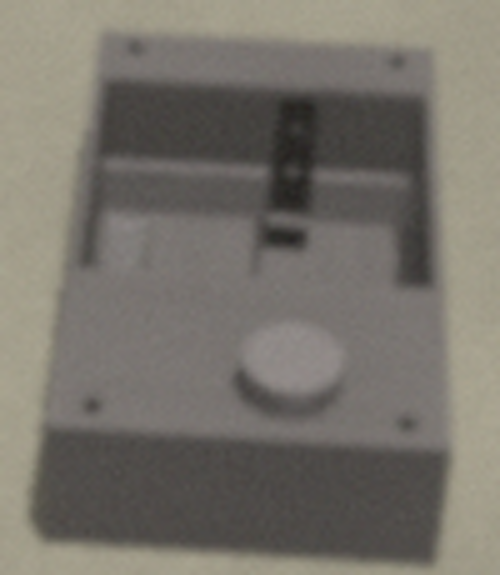

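Case top corners in z1 are (42,256), (517,22), (740,215) and (243,497). In z2 they are (45,430), (104,35), (433,50) and (450,450). The handle's near face is at about (450,270) in z1 and (285,237) in z2. The splitter is well to the robot's side.

```bash
cat > h.py <<'E'
import numpy as np
from plant import *
from scipy.optimize import least_squares
from scipy.spatial.transform import Rotation as Ro
Z={'scene':(4.4,250,155),'side':(5,293,140)}
def full(c,p):
    k,u,v=Z[c]; p=np.array(p,float); return (p+.5)/k-.5+[u,v]
def proj(c,X):
    C=calibration(c); p=(np.array(C['R'])@np.array(X).T).T+C['t']; p=p@np.array(C['intrinsics']).T; return p[:,:2]/p[:,2:]
def onz(c,p,z):
    C=calibration(c);R=np.array(C['R']);d=np.c_[p,np.ones(len(p))]@np.linalg.inv(C['intrinsics']).T@R; o=-R.T@C['t']
    return o+d*((z-o[2])/d[:,2])[:,None]
E
python3 - <<'E'
from h import *
K=np.array([[-.1985,.096],[.1285,.096],[.1285,-.096],[-.1985,-.096]])
P={'scene':full('scene',[(42,256),(517,22),(740,215),(243,497)]),'side':full('side',[(45,430),(104,35),(433,50),(450,450)])}
def W(q,k,z):
    c,s=np.cos(q[2]),np.sin(q[2]); return np.c_[q[0]+c*k[:,0]-s*k[:,1],q[1]+s*k[:,0]+c*k[:,1],np.full(len(k),z)]
for cams in (['scene'],['side'],['scene','side']):
    f=lambda q:np.concatenate([(proj(c,W(q,K,.08))-P[c]).ravel() for c in cams])
    r=least_squares(f,[.58,.04,1.57]);print(cams,r.x.round(4),np.degrees(r.x[2]).round(2),'rms',np.sqrt(np.mean(r.fun**2)).round(2))
q=r.x; c,s=np.cos(q[2]),np.sin(q[2])
def tocase(X): d=X[:,:2]-q[:2]; return np.round(np.c_[c*d[:,0]+s*d[:,1],-s*d[:,0]+c*d[:,1]]*1000,1)
S=[('scene',[(435,255),(465,290),(460,243),(580,183),(500,275),(620,212)],.055),('scene',[(437,272),(463,293)],.041),
 ('side',[(268,212),(306,218),(281,97),(317,97)],.055),('side',[(262,229),(306,232)],.055),('side',[(262,245),(306,247)],.041)]
for cam,p,z in S: X=onz(cam,full(cam,p),z);print(cam,z,tocase(X).tolist())
for n,a in [('grip',(.62,.0506)),('grip2',(.6228,.0509)),('splitter',(.5278,.0489)),('tin',(.579,-.122))]: print(n,tocase(np.array([a])))
print('tool axes\n',Ro.from_quat(get_state()['tcp_rot']).as_matrix().round(3))
E
```

```text
['scene'] [0.5941 0.0443 1.3423] 76.91 rms 0.31
['side'] [0.5969 0.0432 1.3352] 76.5 rms 0.46
['scene', 'side'] [0.5955 0.0436 1.3392] 76.73 rms 0.55
scene 0.055 [[-10.8, -5.7], [-12.9, -35.0], [6.0, -6.5], [90.4, -8.9], [9.4, -37.3], [94.3, -38.9]]
scene 0.041 [[-9.3, -6.9], [-6.9, -27.1]]
side 0.055 [[3.1, -6.8], [-0.3, -27.5], [108.7, -11.8], [110.6, -32.5]]
side 0.055 [[-11.7, -3.9], [-12.1, -27.6]]
side 0.041 [[-8.4, -4.6], [-8.0, -28.5]]
grip [[ 12.4 -22.2]]
grip2 [[ 13.4 -24.9]]
splitter [[-10.4  67.1]]
tin [[-165.   -21.9]]
tool axes
 [[-0.    -0.897  0.443]
 [-0.     0.443  0.897]
 [-1.    -0.    -0.   ]]
```

>>> servo_tool([
  [[0.1,-0.18,0.04,-0.03],[0.2,-0.36,0.08,-0.06],[0.3,-0.55,0.12,-0.09],[0.4,-0.75,0.16,-0.12],[0.5,-0.95,0.2,-0.15]],
], claw=1, force=20)

```text
time: 1.9
eef_pos: [0.3501, 0.508, 0.2134]
tcp_rot: [-0.299, 0.641, 0.298, 0.641]
contact_force: [0.7, 0.8, 0.2]
opening: 0.997
```

>>> servo_tool([
  [[0.1,-0.18,0,-0.03],[0.2,-0.36,0,-0.06],[0.3,-0.55,0,-0.09],[0.4,-0.75,0,-0.12],[0.5,-0.95,0,-0.15]],
])

```text
time: 2.4
eef_pos: [0.3998, 0.4129, 0.2132]
tcp_rot: [-0.221, 0.671, 0.221, 0.672]
contact_force: [1.3, 0.5, 0.6]
opening: 1.002
```

>>> servo_tool([
  [[0.1,-0.18,0,-0.03],[0.2,-0.36,0,-0.06],[0.3,-0.55,0,-0.09],[0.4,-0.75,0,-0.12],[0.5,-0.95,0,-0.15]],
])

```text
time: 2.9
eef_pos: [0.4495, 0.3179, 0.2132]
tcp_rot: [-0.141, 0.693, 0.14, 0.693]
contact_force: [0.3, -0.3, -0.5]
opening: 1.003
```

>>> servo_tool([
  [[0.1,-0.18,0,-0.03],[0.2,-0.36,0,-0.06],[0.3,-0.55,0,-0.09],[0.4,-0.75,0,-0.12],[0.5,-0.95,0,-0.15]],
])

```text
time: 3.4
eef_pos: [0.4992, 0.2229, 0.2132]
tcp_rot: [-0.058, 0.704, 0.058, 0.705]
contact_force: [0.1, 0.2, 0.2]
opening: 1.002
```

>>> servo_tool([
  [[0.12,-0.18,0,-0.03],[0.24,-0.36,0,-0.06],[0.36,-0.55,0,-0.09],[0.48,-0.75,0,-0.12],[0.6,-0.9,0,-0.15]],
])

```text
time: 3.9
eef_pos: [0.5592, 0.1327, 0.2132]
tcp_rot: [0.025, 0.706, -0.025, 0.707]
contact_force: [0.2, -0.5, -0.2]
opening: 0.996
```

>>> servo_tool([
  [[0.12,-0.18,0,-0.03],[0.24,-0.36,0,-0.06],[0.36,-0.55,0,-0.09],[0.48,-0.75,0,-0.12],[0.58,-0.8,0,-0.14]],
])

```text
time: 4.4
eef_pos: [0.6175, 0.0526, 0.2129]
tcp_rot: [0.103, 0.699, -0.103, 0.7]
contact_force: [0.3, 0.5, -0.7]
opening: 0.999
```

Run:
```python
from h import *
import cv2
s=get_state();im=read_camera('wrist')
C=calibration('wrist');T=np.array(C['T_tool_cam']);K=np.array(C['intrinsics'])
R=Ro.from_quat(s['tcp_rot']).as_matrix();print('jaw yaw',np.degrees(np.arctan2(R[1,2],R[0,2])))
for q in ['spatula','spatula_grip','splitter','tin','case_deep_edge','case_shallow_edge','case_mouth']:
    print(q,[(np.round(d['at'],4).tolist(),round(d['p'],2)) for d in recognise('wrist',q)[:2]])
q=(.5955,.0436,1.3392);c,sn=np.cos(q[2]),np.sin(q[2])
def pr(x,y,z):
    X=np.array([q[0]+c*x-sn*y,q[1]+sn*x+c*y,z]); p=R.T@(X-s['eef_pos']); p=T[:3,:3].T@(p-T[:3,3])
    th=np.arctan2(np.hypot(p[0],p[1]),p[2]);u=p[:2]/np.hypot(p[0],p[1])*th; return K[0,0]*u[0]+K[0,2],K[1,1]*u[1]+K[1,2]
big=im.copy()
for P,col in [((-.0825,.09,.08),(0,0,255)),((-.0825,-.09,.08),(0,0,255)),((.0825,.09,.08),(0,0,255)),((.0825,-.09,.08),(0,0,255)),((-.009,-.017,.055),(0,255,0)),((.08,-.021,.055),(0,255,0)),((.016,-.018,.055),(255,255,0))]:
    cv2.circle(big,tuple(int(round(v)) for v in pr(*P)),2,col,-1)
cv2.imwrite('pics/w1.png',big)
```

```text
jaw yaw -16.721298208233602
spatula [([0.5909, 0.0278, 0.0787], 0.68), ([0.5305, 0.0596, 0.0234], 0.64)]
spatula_grip [([0.6121, 0.0377, 0.0561], 0.95)]
splitter [([0.5261, 0.0558, 0.0263], 0.97)]
tin [([0.5822, -0.1128, 0.1018], 0.88)]
case_deep_edge [([0.5881, 0.0271, 0.08], 0.79)]
case_shallow_edge [([0.5889, 0.0239, 0.0791], 0.95)]
case_mouth [([0.5923, 0.0294, 0.0783], 0.73), ([0.6111, 0.0368, 0.0531], 0.27)]
```

View pics/w1.png

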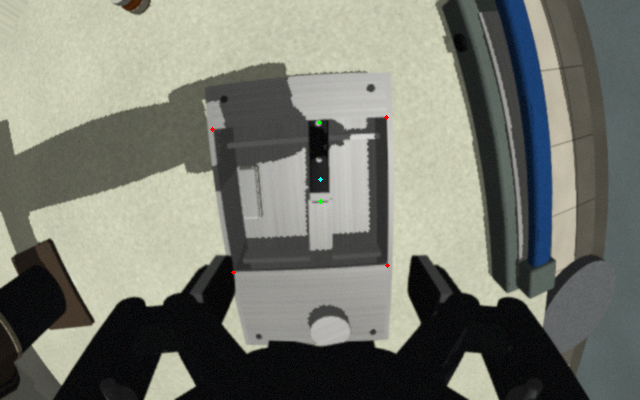

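The overlay matches the mouth edges and the handle's centre line. The handle top starts near row 195. I'll descend and grip gently.

>>> servo_tool([
  [[0.01,0.06,-0.2,0],[0.01,0.06,-0.4,0],[0.01,0.06,-0.6,0],[0.01,0.06,-0.8,0],[0.01,0.06,-1.0,0]],
])

```text
time: 5.3
eef_pos: [0.6176, 0.062, 0.1121]
tcp_rot: [0.1, 0.7, -0.1, 0.7]
contact_force: [-0.1, -0.2, 0.6]
opening: 1.002
```

>>> servo_tool([
  [[0,0,-0.2,0],[0,0,-0.4,0],[0,0,-0.6,0],[0,0,-0.75,0],[0,0,-0.87,0]],
])

```text
time: 5.8
eef_pos: [0.6174, 0.0617, 0.0246]
tcp_rot: [0.101, 0.7, -0.101, 0.7]
contact_force: [0.3, 0.5, -0.2]
opening: 0.995
```

>>> servo_tool([
  [[0,0,0,0],[0,0,0,0],[0,0,0,0],[0,0,0,0],[0,0,0,0]],
], claw=-1, force=20)

```text
time: 6.3
eef_pos: [0.6185, 0.0611, 0.0265]
tcp_rot: [0.101, 0.699, -0.101, 0.7]
contact_force: [-0.2, 0.1, 0.0]
opening: 0.146
```

>>> servo_tool([
  [[0,0,0,0],[0,0,0,0],[0,0,0,0],[0,0,0,0],[0,0,0,0]],
])

```text
time: 6.8
eef_pos: [0.6179, 0.0612, 0.0256]
tcp_rot: [0.101, 0.7, -0.101, 0.7]
contact_force: [0.7, -0.3, -0.2]
opening: -0.003
```

The fingers shut on nothing, so I'll take a look.

Run:
```python
from h import *
import cv2
w=read_camera('wrist');a=read_camera('scene')[155:290,250:425];b=read_camera('side')[140:255,293:393]
a=cv2.resize(a,(389,300),interpolation=2);b=cv2.resize(b,(261,300),interpolation=2)
o=np.zeros((600,660,3),np.uint8);o[:300,:389]=a;o[:300,389:650]=b;o[300:]=cv2.resize(w[100:382,:],(660,300));cv2.imwrite('pics/m1.png',o)
```

```text
(no output)
```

View pics/m1.png

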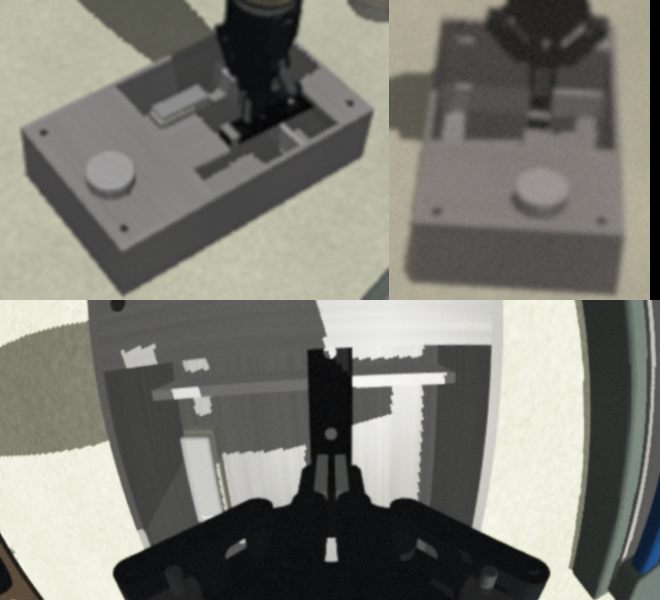

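Run:
```python
from h import *
import cv2
s=get_state();w=read_camera('wrist');print(s['opening'],s['eef_pos'],s['contact_force'])
C=calibration('wrist');T=np.array(C['T_tool_cam']);K=np.array(C['intrinsics']);R=Ro.from_quat(s['tcp_rot']).as_matrix()
print(T.round(3),K)
def pt(p):
    p=T[:3,:3].T@(np.array(p)-T[:3,3]);r=np.hypot(p[0],p[1]);u=p[:2]/r*np.arctan2(r,p[2]);return K[0,0]*u[0]+K[0,2],K[1,1]*u[1]+K[1,2]
for n,p in [('tcp',(0,0,0)),('grasp',(-.0187,0,0)),('grasp+11',(-.0187,0,.011)),('grasp-11',(-.0187,0,-.011)),('tip+11',(0,0,.011)),('tip y+11',(0,.011,0)),('tip y-11',(0,-.011,0))]: print(n,np.round(pt(p),1))
crop=cv2.resize(w[130:350,200:440],(720,660)[:2],interpolation=cv2.INTER_CUBIC)
crop=cv2.convertScaleAbs(cv2.resize(w[150:340,210:430],(690,596),interpolation=2),alpha=2,beta=20);cv2.imwrite('pics/w2.png',crop)
print('crop scale',690/220,596/190)
for q in ['spatula_grip','spatula']: print(q,[(np.round(d['at'],4).tolist(),round(d['p'],2)) for d in recognise('wrist',q)[:2]])
```

```text
0.0027529226120812703 [0.61788847 0.06119702 0.02558273] [-0.96409718 -0.0428134   0.55912943]
[[ 0.001 -0.284  0.959 -0.181]
 [ 0.    -0.959 -0.284  0.073]
 [ 1.     0.001 -0.001  0.   ]
 [ 0.     0.     0.     1.   ]] [[309.70691629   0.         320.92584473]
 [  0.         309.70691629 205.03411903]
 [  0.           0.           1.        ]]
tcp [320.7 234.3]
grasp [320.6 246.5]
grasp+11 [339.9 246.5]
grasp-11 [301.4 246.4]
tip+11 [338.2 234.3]
tip y+11 [320.7 217.8]
tip y-11 [320.7 250.2]
crop scale 3.1363636363636362 3.136842105263158
spatula_grip [([0.6266, 0.091, 0.0582], 0.65)]
spatula [([0.6252, 0.0925, 0.051], 0.74)]
```

View pics/w2.png

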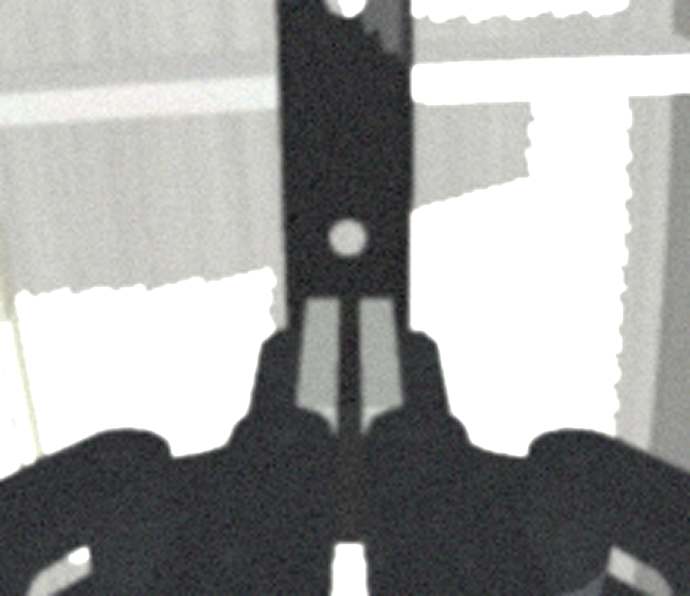

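The handle seems to lie between the dark finger bodies even though the opening reads 0. A small test lift with the wrist camera will settle it: if the rivet stays fixed in the picture, it is held.

>>> servo_tool([
  [[0,0,0.02,0],[0,0,0.04,0],[0,0,0.06,0],[0,0,0.06,0],[0,0,0.06,0]],
])

```text
time: 7.6
eef_pos: [0.618, 0.0612, 0.0318]
tcp_rot: [0.101, 0.7, -0.101, 0.7]
contact_force: [0.7, 0.7, -0.6]
opening: 0.002
```

Run:
```python
from h import *
import cv2
old=cv2.imread('pics/w2.png')
w=read_camera('wrist');print(get_state()['opening'])
crop=cv2.convertScaleAbs(cv2.resize(w[150:340,210:430],(690,596),interpolation=2),alpha=2,beta=20);cv2.imwrite('pics/w3.png',crop)
for n,(x,y,dx,dy) in {'rivet':(310,205,75,65),'rib':(60,60,150,90),'edgeL':(250,130,70,60),'edgeR':(380,220,60,60)}.items():
    t=old[y:y+dy,x:x+dx];S=cv2.matchTemplate(crop[y-40:y+dy+40,x-40:x+dx+40],t,cv2.TM_CCOEFF_NORMED);_,v,_,l=cv2.minMaxLoc(S);print(n,v,np.array(l)-40)
```

```text
0.004961935207722492
rivet 0.9855442643165588 [ -1 -12]
rib 0.9602816700935364 [ 5 -7]
edgeL 0.9949737787246704 [  1 -20]
edgeR 0.9982051849365234 [-3 13]
```

The rivet moved with the case, so the handle is not held. I'll triangulate the rivets to get the handle's real pose and height.

```bash
cat >> h.py <<'E'
q0=(.5955,.0436,1.3392)
def tocase(X):
    c,s=np.cos(q0[2]),np.sin(q0[2]);d=np.atleast_2d(X)[:,:2]-q0[:2];return np.round(np.c_[c*d[:,0]+s*d[:,1],-s*d[:,0]+c*d[:,1],np.atleast_2d(X)[:,2]]*1000,1)
def wray(p,eef,rot):
    C=calibration('wrist');T=np.array(C['T_tool_cam']);K=np.array(C['intrinsics']);R=Ro.from_quat(rot).as_matrix()
    u=(np.array(p)-K[:2,2])/K[0,0];r=np.hypot(*u);d=np.r_[u/r*np.sin(r),np.cos(r)];return R@T[:3,3]+eef,R@T[:3,:3]@d
def cray(c,p):
    C=calibration(c);R=np.array(C['R']);return -R.T@C['t'],R.T@np.linalg.inv(C['intrinsics'])@np.r_[p,1]
def tri(rays):
    A=0;b=0
    for o,d in rays:
        d=d/np.linalg.norm(d);M=np.eye(3)-np.outer(d,d);A=A+M;b=b+M@o
    X=np.linalg.solve(A,b);return X,[round(1000*np.linalg.norm((np.eye(3)-np.outer(d,d)/(d@d))@(X-o)),1) for o,d in rays]
def atz(r,z): o,d=r;return o+d*(z-o[2])/d[2]
E
python3 - <<'E'
from h import *
E1=[0.6175,0.0526,0.2129];Q=[0.102,.7,-.102,.7]
w1=wray((319,160),E1,Q)
w2=wray((210+347/3.136,150+237/3.137),[.6179,.0612,.0256],Q)
w3=wray((210+346/3.136,150+225/3.137),[.618,.0612,.0318],Q)
for z in (.055,.045,.035,.02): print(z,[tocase(atz(r,z))[0].tolist() for r in (w1,w2,w3)])
sc=cray('scene',full('scene',(517,228)));sd=cray('side',full('side',(295,172)))
sc2=cray('scene',full('scene',(577,200)));sd2=cray('side',full('side',(297,130)))
for n,rs in [('sc,sd',[sc,sd]),('rivet2 sc,sd',[sc2,sd2]),('sc,w1',[sc,w1]),('w1,w2',[w1,w2]),('all',[sc,sd,w1,w2,w3])]:
    X,e=tri(rs);print(n,tocase(X),e)
w1s=wray((319,193),E1,Q);w1t=wray((319,204),E1,Q);print('handle start 193/204',tocase(atz(w1s,.055)),tocase(atz(w1t,.055)))
print('handle end w2 row',tocase(atz(wray((320,150+298/3.137),[.6179,.0612,.0256],Q),.055)))
E
```

```text
0.055 [[37.9, -18.7, 55.0], [39.0, -18.8, 55.0], [38.9, -18.7, 55.0]]
0.045 [[36.5, -18.5, 45.0], [35.3, -18.5, 45.0], [35.4, -18.4, 45.0]]
0.035 [[35.1, -18.4, 35.0], [31.6, -18.3, 35.0], [31.8, -18.2, 35.0]]
0.02 [[32.9, -18.1, 20.0], [26.1, -18.0, 20.0], [26.5, -17.9, 20.0]]
sc,sd [[ 34.5 -20.2  60.2]] [np.float64(1.2), np.float64(1.2)]
rivet2 sc,sd [[ 77.6 -20.8  56.9]] [np.float64(1.4), np.float64(1.4)]
sc,w1 [[ 37.8 -18.1  57.7]] [np.float64(0.8), np.float64(0.8)]
w1,w2 [[ 37.2 -18.6  50.2]] [np.float64(0.0), np.float64(0.0)]
all [[ 38.6 -18.8  56.2]] [np.float64(2.2), np.float64(2.1), np.float64(0.5), np.float64(0.8), np.float64(0.8)]
handle start 193/204 [[  0.4 -16.5  55. ]] [[-12.5 -15.7  55. ]]
handle end w2 row [[ 28.  -17.8  55. ]]
```

>>> servo_tool([
  [[0,0,0,0],[0,0,0,0],[0,0,0,0],[0,0,0,0],[0,0,0,0]],
], claw=0.2)

```text
time: 8.15
eef_pos: [0.6179, 0.0612, 0.0316]
tcp_rot: [0.101, 0.7, -0.101, 0.7]
contact_force: [-0.3, 0.4, -0.4]
opening: 0.601
```

Run:
```python
from h import *
import cv2
w=read_camera('wrist');sc=read_camera('scene');print(get_state()['opening'])
a=cv2.convertScaleAbs(cv2.resize(w[130:340,190:450],(520,420),interpolation=2),alpha=2,beta=25)
b=cv2.convertScaleAbs(cv2.resize(sc[160:240,325:425],(525,420)[:2],interpolation=2)[:, :270+10],alpha=2.2,beta=30)
b=cv2.convertScaleAbs(cv2.resize(sc[165:235,345:392],(282,420),interpolation=2),alpha=2.5,beta=30)
cv2.imwrite('pics/m2.png',np.hstack([a,b[:,:280]]))
```

```text
0.5993095856383802
```

View pics/m2.png

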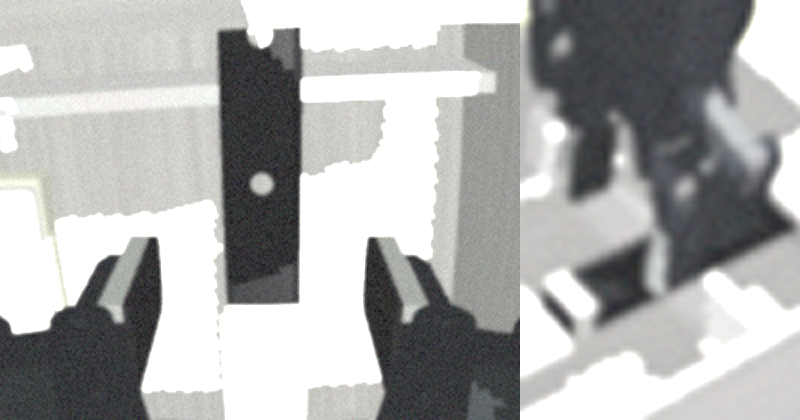

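Run:
```python
from h import *
c,s=np.cos(q0[2]),np.sin(q0[2])
def w(x,y,z): return [q0[0]+c*x-s*y,q0[1]+s*x+c*y,z]
for n,y in [('near',-.0435),('near outer',-.058),('far',.0075),('far outer',.022)]:
    for z in (.032,.045,.06,.075): print(n,z,proj('scene',[w(.022+d,y,z) for d in (-.011,.011)]).round(1).tolist())
print('seen near tip (367.5,214), far tip (357,197.5)')
Q=get_state()['tcp_rot'];E=get_state()['eef_pos'];print(E)
for n,p in [('handle near end L',(190+228/2,130+303/2)),('R',(190+297/2,130+303/2)),('blade L',(190+222/2,130+306/2)),('blade R',(190+310/2,130+306/2))]: print(n,tocase(atz(wray(p,E,Q),.055)),tocase(atz(wray(p,E,Q),.041)))
for col in (145,375):
    r=wray((190+col/2,130+238/2),E,Q)
    for z in (.035,.05,.065,.08): print('pad tip',col,z,tocase(atz(r,z)))
print('TCP',tocase(E))
```

```text
near 0.032 [[364.6, 224.7], [371.6, 220.8]]
near 0.045 [[365.0, 221.2], [372.1, 217.3]]
near 0.06 [[365.5, 217.1], [372.7, 213.1]]
near 0.075 [[366.1, 212.9], [373.3, 208.9]]
near outer 0.032 [[368.4, 228.4], [375.4, 224.5]]
near outer 0.045 [[368.8, 225.0], [375.9, 221.0]]
near outer 0.06 [[369.4, 220.9], [376.6, 216.9]]
near outer 0.075 [[370.0, 216.7], [377.2, 212.7]]
far 0.032 [[351.6, 211.8], [358.6, 208.0]]
far 0.045 [[352.0, 208.2], [359.0, 204.5]]
far 0.06 [[352.4, 204.1], [359.4, 200.4]]
far 0.075 [[352.8, 199.9], [359.9, 196.2]]
far outer 0.032 [[348.1, 208.2], [355.0, 204.5]]
far outer 0.045 [[348.4, 204.7], [355.4, 201.0]]
far outer 0.06 [[348.7, 200.5], [355.8, 196.9]]
far outer 0.075 [[349.1, 196.3], [356.2, 192.6]]
seen near tip (367.5,214), far tip (357,197.5)
[0.61791551 0.06119165 0.0316128 ]
handle near end L [[ 2.3 -6.9 55. ]] [[-6.  -5.6 41. ]]
R [[  1.2 -27.1  55. ]] [[ -7.2 -27.6  41. ]]
blade L [[ 1.3 -5.1 55. ]] [[-7.  -3.6 41. ]]
blade R [[ -0.1 -30.9  55. ]] [[ -8.6 -31.7  41. ]]
pad tip 145 0.035 [[15.3 19.6 35. ]]
pad tip 145 0.05 [[22.  16.1 50. ]]
pad tip 145 0.065 [[28.8 12.6 65. ]]
pad tip 145 0.08 [[35.5  9.1 80. ]]
pad tip 375 0.035 [[ 11.4 -53.3  35. ]]
pad tip 375 0.05 [[ 18.5 -50.7  50. ]]
pad tip 375 0.065 [[ 25.5 -48.   65. ]]
pad tip 375 0.08 [[ 32.6 -45.4  80. ]]
TCP [[ 22.3 -17.8  31.6]]
```

Both cameras put the fingertips about 35–40 mm higher than the reported TCP, so the fingers shut above the handle. I'll go down 25 mm, which is safe even if the reported TCP were right, then look again.

>>> servo_tool([
  [[0,0,-0.05,0],[0,0,-0.1,0],[0,0,-0.15,0],[0,0,-0.2,0],[0,0,-0.25,0]],
])

```text
time: 8.75
eef_pos: [0.6177, 0.0612, 0.0059]
tcp_rot: [0.101, 0.7, -0.101, 0.7]
contact_force: [1.0, -0.7, -0.8]
opening: 0.602
```

Run:
```python
from h import *
import cv2
w=read_camera('wrist');sc=read_camera('scene');s=get_state();print(s['opening'],s['eef_pos'],s['contact_force'])
a=cv2.convertScaleAbs(cv2.resize(w[130:340,190:450],(520,420),interpolation=2),alpha=2,beta=25)
b=cv2.convertScaleAbs(cv2.resize(sc[165:235,345:392],(280,420),interpolation=2),alpha=2.5,beta=30)
cv2.imwrite('pics/m3.png',np.hstack([a,b]))
```

```text
0.6007936825317607 [0.61703813 0.06123332 0.00535656] [ 0.20662102  0.67318861 -0.33597656]
```

View pics/m3.png

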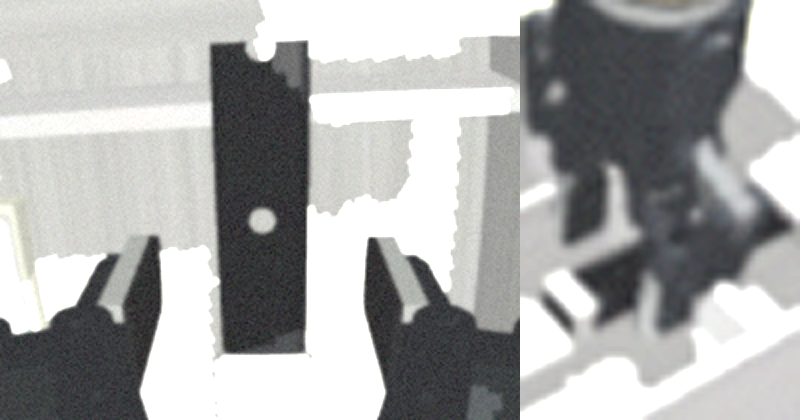

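The fingers now reach below the handle's top: the near tip at (655,330) in the right panel is at z of about 44 mm. I'll go down 10 mm more and close.

>>> servo_tool([
  [[0,0,-0.03,0],[0,0,-0.06,0],[0,0,-0.1,0],[0,0,-0.1,0],[0,0,-0.1,0]],
])

```text
time: 9.35
eef_pos: [0.6178, 0.0612, -0.0036]
tcp_rot: [0.101, 0.7, -0.101, 0.7]
contact_force: [0.4, -0.6, -0.8]
opening: 0.6
```

>>> servo_tool([
  [[0,0,0,0],[0,0,0,0],[0,0,0,0],[0,0,0,0],[0,0,0,0]],
], claw=-1, force=20)

```text
time: 9.85
eef_pos: [0.6182, 0.0612, -0.0031]
tcp_rot: [0.101, 0.7, -0.101, 0.7]
contact_force: [1.0, -0.0, 1.4]
opening: 0.252
```

>>> servo_tool([
  [[0,0,0,0],[0,0,0,0],[0,0,0,0],[0,0,0,0],[0,0,0,0]],
])

```text
time: 10.35
eef_pos: [0.6182, 0.0612, -0.0031]
tcp_rot: [0.101, 0.7, -0.101, 0.7]
contact_force: [0.4, 0.4, 3.2]
opening: 0.251
```

Gripped: the opening of 21 mm matches the handle's width. I'll lift 5 mm and draw it back 45 mm along the case's -x.

>>> servo_tool([
  [[0,0,0.02,0],[0,0,0.04,0],[0,0,0.05,0],[0,0,0.05,0],[0,0,0.05,0]],
])

```text
time: 10.85
eef_pos: [0.6176, 0.0612, 0.0014]
tcp_rot: [0.101, 0.7, -0.101, 0.7]
contact_force: [0.0, -0.5, -1.3]
opening: 0.252
```

>>> servo_tool([
  [[-0.02,-0.09,0,0],[-0.04,-0.18,0,0],[-0.06,-0.26,0,0],[-0.08,-0.35,0,0],[-0.1,-0.44,0,0]],
])

```text
time: 11.35
eef_pos: [0.6077, 0.0161, 0.0016]
tcp_rot: [0.101, 0.7, -0.101, 0.7]
contact_force: [0.4, 0.2, -0.9]
opening: 0.251
```

Run:
```python
from h import *
import cv2
w=read_camera('wrist');sc=read_camera('scene');s=get_state();print(s['opening'],tocase(s['eef_pos']),s['contact_force'])
a=cv2.convertScaleAbs(cv2.resize(w[100:310,190:450],(520,420),interpolation=2),alpha=2,beta=25)
b=cv2.convertScaleAbs(cv2.resize(sc[165:265,315:382],(281,420),interpolation=2),alpha=2.,beta=30)
cv2.imwrite('pics/m4.png',np.hstack([a,b[:,:280]]))
```

```text
0.25322468017524374 [[-24.3 -18.2   1.6]] [ 0.70010004  1.00936486 -1.1414671 ]
```

View pics/m4.png

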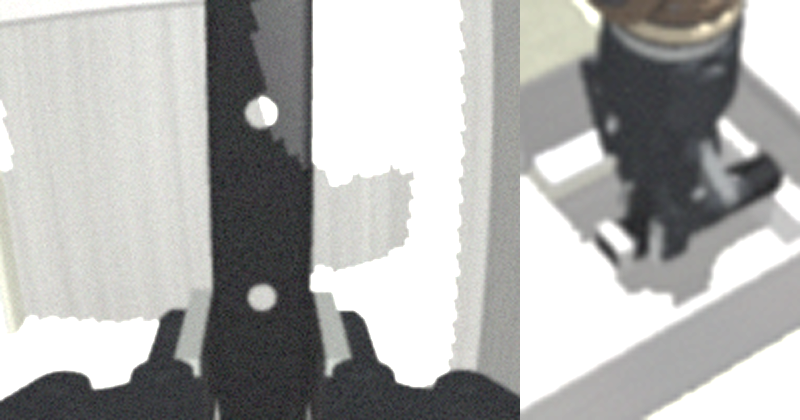

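The handle is held and its end, at (770,165) in the right panel, is free in the mouth. I'll measure the end numerically.

```bash
cat > t.py <<'E'
from h import *
import cv2
def wline(show=True):
    """black-handle extent along the centre line, wrist picture rows -> end row"""
    s=get_state();w=read_camera('wrist');g=w.max(2)
    col=g[:,312:329].mean(1);rows=np.where(col<60)[0]
    return s,w,rows
E
python3 - <<'E'
from t import *
for z in (.05,.06,.07): print('scene end',z,tocase(atz(cray('scene',(374.5,204.3)),z)))
s,w,rows=wline();g=w.max(2)
print([(r,int(g[r,312:329].mean()),int(g[r,295:345].min())) for r in range(40,170,5)])
print('row 90 profile',g[90,280:360:4].tolist())
for q in ['spatula_end','spatula_grip','spatula_tip']:
    read_camera('scene');print(q,[(tocase(d['at'])[0].tolist(),round(d['p'],2)) for d in recognise('scene',q)[:2]+recognise('wrist',q)[:2]])
cv2.imwrite('pics/wfull.png',w)
E
```

```text
scene end 0.05 [[ 61.9 -17.1  50. ]]
scene end 0.06 [[ 55.1 -23.7  60. ]]
scene end 0.07 [[ 48.4 -30.2  70. ]]
[(40, 214, 180), (45, 215, 212), (50, 217, 213), (55, 218, 213), (60, 220, 100), (65, 222, 96), (70, 223, 99), (75, 224, 98), (80, 117, 97), (85, 21, 8), (90, 30, 11), (95, 35, 14), (100, 40, 10), (105, 38, 14), (110, 36, 12), (115, 33, 10), (120, 35, 9), (125, 35, 12), (130, 32, 11), (135, 30, 12), (140, 27, 8), (145, 25, 13), (150, 87, 7), (155, 147, 12), (160, 112, 11), (165, 25, 11)]
row 90 profile [121, 121, 118, 79, 23, 18, 18, 19, 19, 17, 18, 46, 46, 49, 51, 50, 24, 235, 242, 242]
spatula_end [([-38.1, -23.8, 57.9], 0.57), ([6.0, -18.2, 60.2], 0.67), ([41.3, 6.1, 20.3], 0.45)]
spatula_grip [([-37.7, -21.9, 58.3], 0.67), ([-83.9, -48.8, 72.4], 0.46), ([13.0, -20.3, 62.5], 0.62), ([40.6, 5.8, 22.1], 0.33)]
spatula_tip [([-38.8, -26.8, 58.0], 0.77), ([11.1, -19.3, 63.0], 0.74), ([39.5, 3.6, 23.0], 0.17)]
```

Run:
```python
from t import *
s=get_state();E,Q=s['eef_pos'],s['tcp_rot']
for n,p in [('end',(320,82)),('rivet2',(190+261/2,100+113/2)),('rivet1',(190+261/2,100+297/2))]: print(n,[tocase(atz(wray(p,E,Q),z))[0].tolist() for z in (.055,.06,.065)])
```

```text
end [[64.0, -22.6, 55.0], [63.5, -22.5, 60.0], [62.9, -22.5, 65.0]]
rivet2 [[33.3, -21.1, 55.0], [33.9, -21.2, 60.0], [34.6, -21.2, 65.0]]
rivet1 [[-8.0, -18.9, 55.0], [-5.7, -19.0, 60.0], [-3.4, -19.1, 65.0]]
```

The end is at case x = 63 mm, so the origin is at -61 and the tip at -186; the end is free. Next I lift until the blade meets the deep cover's edge, then lift on so that the spatula pivots in the pads, watching the force.

>>> servo_tool([
  [[0,0.01,0.05,0],[0,0.02,0.1,0],[0,0.03,0.15,0],[0,0.03,0.2,0],[0,0.03,0.24,0]],
])

```text
time: 12.45
eef_pos: [0.6082, 0.0202, 0.0265]
tcp_rot: [0.101, 0.7, -0.101, 0.7]
contact_force: [0.4, 0.9, -1.4]
opening: 0.253
```

>>> servo_tool([
  [[0,0,0.02,0],[0,0,0.04,0],[0,0,0.06,0],[0,0,0.07,0],[0,0,0.08,0]],
])

```text
time: 12.95
eef_pos: [0.6075, 0.02, 0.0331]
tcp_rot: [0.101, 0.7, -0.101, 0.7]
contact_force: [1.2, -0.9, -3.6]
opening: 0.254
```

>>> servo_tool([
  [[0,0,0.01,0],[0,0,0.02,0],[0,0,0.03,0],[0,0,0.04,0],[0,0,0.05,0]],
])

```text
time: 13.45
eef_pos: [0.6075, 0.0203, 0.0385]
tcp_rot: [0.101, 0.7, -0.101, 0.7]
contact_force: [-1.0, -0.9, -3.5]
opening: 0.253
```

>>> servo_tool([
  [[0,0,0.01,0],[0,0,0.02,0],[0,0,0.03,0],[0,0,0.04,0],[0,0,0.05,0]],
])

```text
time: 13.95
eef_pos: [0.6079, 0.0203, 0.0437]
tcp_rot: [0.101, 0.7, -0.101, 0.7]
contact_force: [0.5, -1.7, -5.6]
opening: 0.257
```

Run:
```python
from t import *
s,w,_=wline();sc=read_camera('scene');g=w.max(2);E,Q=s['eef_pos'],s['tcp_rot'];print(tocase(E),s['contact_force'],s['wrist_torque'])
print([(r,int(g[r,312:329].mean())) for r in range(0,170,6)])
cv2.imwrite('pics/w5.png',w);cv2.imwrite('pics/s5.png',sc)
# width of handle in px per row -> range of the surface
for r in range(20,230,20):
    b=np.where(g[r,270:370]<60)[0]; 
    if len(b): print(r,270+b[0],270+b[-1])
```

```text
[[-19.9 -17.4  43.7]] [ 0.50215949 -1.69685187 -5.55259279] [ 0.14886885 -0.08041942  0.00519768]
[(0, 208), (6, 204), (12, 209), (18, 208), (24, 206), (30, 209), (36, 216), (42, 211), (48, 213), (54, 87), (60, 215), (66, 220), (72, 222), (78, 197), (84, 14), (90, 17), (96, 14), (102, 34), (108, 31), (114, 26), (120, 24), (126, 19), (132, 27), (138, 24), (144, 22), (150, 16), (156, 18), (162, 106), (168, 92)]
80 300 314
100 291 351
120 291 350
140 292 349
160 293 348
180 293 349
200 294 348
220 295 346
```

```bash
cat >> t.py <<'E'
def tilt(rivet2,end,off=.042):
    """pivot (tool coords x=-off-grip..): find angle from picture rows; pads' true grasp height fitted at level view"""
    C=calibration('wrist');T=np.array(C['T_tool_cam']);K=np.array(C['intrinsics'])
    def row(a,h,th,gx):
        y=a*np.cos(th)-h*np.sin(th);x=gx-(a*np.sin(th)+h*np.cos(th))
        p=T[:3,:3].T@(np.array([x,y,0])-T[:3,3]);r=np.hypot(p[0],p[1]);return K[1,2]+K[0,0]*p[1]/r*np.arctan2(r,p[2])
    return row
E
python3 - <<'E'
from t import *
row=tilt(0,0)
g=cv2.imread('pics/w5.png').max(2);c=g[:,316:326].mean(1)
print('rivet rows',[r for r in range(90,260) if c[r]>80],'end',[r for r in range(60,95) if c[r]<60][:1])
# level view: end 82, rivet2 156.5, rivet1 248.5 ; eef z .0016, underside .042 => grip axis z .051 -> gx=-(.051-.0016)
gx=-(.051-.0016)
for th in (0,3,6,9,12,15,18):
    t=np.radians(th);print(th,[round(row(a,.009,t,gx),1) for a in (.0878,.0582,.0186)])
E
```

```text
rivet rows [159, 160, 161, 162, 163, 164, 165, 166, 167, 168, 169, 170, 171, 250, 251, 252, 253, 254, 255, 256, 257] end [81]
0 [np.float64(77.8), np.float64(152.5), np.float64(244.9)]
3 [np.float64(77.9), np.float64(154.8), np.float64(246.8)]
6 [np.float64(78.7), np.float64(157.6), np.float64(248.9)]
9 [np.float64(80.1), np.float64(161.0), np.float64(251.1)]
12 [np.float64(82.5), np.float64(165.0), np.float64(253.3)]
15 [np.float64(85.7), np.float64(169.6), np.float64(255.6)]
18 [np.float64(90.0), np.float64(174.7), np.float64(258.0)]
```

Tilt is about 9–10° with a force of only 5 N. I'll lift 4 mm more, then draw it out along the slant.

>>> servo_tool([
  [[0,0,0.01,0],[0,0,0.02,0],[0,0,0.03,0],[0,0,0.04,0],[0,0,0.04,0]],
])

```text
time: 14.55
eef_pos: [0.608, 0.0202, 0.0478]
tcp_rot: [0.101, 0.7, -0.101, 0.7]
contact_force: [-0.6, 0.5, -3.6]
opening: 0.251
```

>>> servo_tool([
  [[0.02,0.08,0.01,0],[0.04,0.16,0.025,0],[0.06,0.24,0.04,0],[0.07,0.32,0.055,0],[0.09,0.4,0.07,0]],
], force=30)

```text
time: 15.05
eef_pos: [0.6172, 0.0612, 0.055]
tcp_rot: [0.101, 0.7, -0.101, 0.7]
contact_force: [0.7, 0.4, -1.2]
opening: 0.248
```

Run:
```python
from t import *
s,w,_=wline();g=w.max(2);print(tocase(s['eef_pos']),s['contact_force'])
c=g[:,316:326].mean(1)
print('light rows',[r for r in range(60,260) if c[r]>80])
cv2.imwrite('pics/w6.png',w);cv2.imwrite('pics/sd6.png',read_camera('side'));cv2.imwrite('pics/s6.png',read_camera('scene'))
```

```text
[[ 22.1 -17.1  55. ]] [ 0.66055425  0.39817523 -1.17921694]
light rows [60, 61, 62, 63, 64, 65, 66, 67, 68, 69, 70, 71, 72, 73, 74, 75, 76, 77, 78, 162, 163, 164, 165, 166, 167, 168, 169, 170, 171, 172, 173, 174, 251, 252, 253, 254, 255, 256, 257, 258]
```

>>> servo_tool([
  [[0.02,0.08,0.015,0],[0.04,0.16,0.03,0],[0.06,0.24,0.045,0],[0.07,0.32,0.06,0],[0.09,0.4,0.075,0]],
])

```text
time: 15.7
eef_pos: [0.6259, 0.101, 0.0622]
tcp_rot: [0.101, 0.7, -0.101, 0.7]
contact_force: [0.6, 1.0, -1.2]
opening: 0.251
```

>>> servo_tool([
  [[0.01,0.06,0.015,0],[0.03,0.12,0.03,0],[0.05,0.2,0.045,0],[0.06,0.28,0.06,0],[0.08,0.34,0.07,0]],
])

```text
time: 16.2
eef_pos: [0.634, 0.135, 0.0693]
tcp_rot: [0.101, 0.7, -0.101, 0.7]
contact_force: [0.6, -0.5, -0.5]
opening: 0.249
```

Run:
```python
from t import *
s=get_state();print(tocase(s['eef_pos']),s['contact_force'],s['opening'])
sd=read_camera('side');sc=read_camera('scene')
a=cv2.resize(sd[110:250,290:400],(393,500),interpolation=2);b=cv2.resize(sc[120:260,290:402],(400,500),interpolation=2)
cv2.imwrite('pics/m7.png',cv2.convertScaleAbs(np.hstack([a,b]),alpha=1.6,beta=20))
```

```text
[[ 97.8 -16.5  69.3]] [ 0.62055892 -0.47651546 -0.46537968] 0.2487515761354121
```

View pics/m7.png

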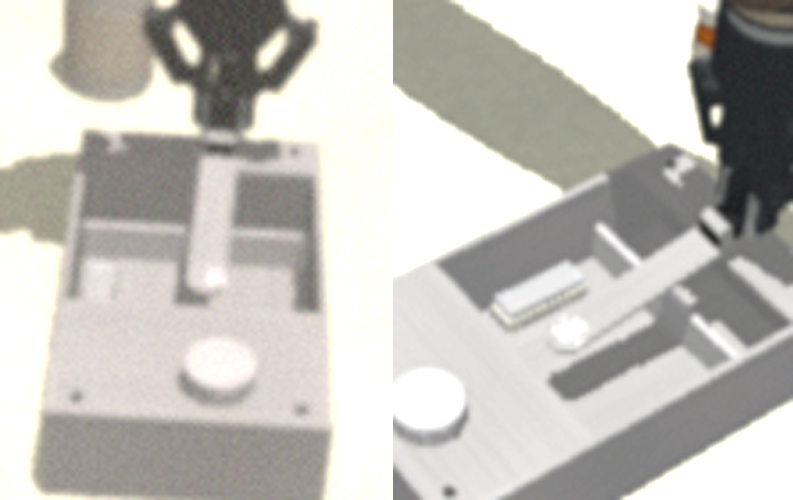

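The blade tip is out from under the deep cover and free, at (210,285) in the left panel and (570,335) in the right. The tin and splitter haven't moved. Now I firm the grip and lift straight up.

>>> servo_tool([
  [[0,0,0,0],[0,0,0.15,0],[0,0,0.35,0],[0,0,0.6,0],[0,0,0.85,0]],
], force=60)

```text
time: 16.8
eef_pos: [0.6339, 0.1338, 0.156]
tcp_rot: [0.101, 0.7, -0.101, 0.7]
contact_force: [0.3, 0.0, -1.4]
opening: 0.238
```

>>> servo_tool([
  [[0,-0.05,0.2,0],[0,-0.1,0.4,0],[0,-0.15,0.6,0],[0,-0.2,0.75,0],[0,-0.2,0.85,0]],
])

```text
time: 17.3
eef_pos: [0.6345, 0.1134, 0.2417]
tcp_rot: [0.101, 0.699, -0.101, 0.701]
contact_force: [0.5, -0.9, -0.8]
opening: 0.241
```

>>> servo_tool([
  [[0,0,0,0],[0,0,0,0],[0,0,0,0],[0,0,0,0],[0,0,0,0]],
])

```text
time: 17.8
eef_pos: [0.6335, 0.1143, 0.2381]
tcp_rot: [0.101, 0.7, -0.101, 0.699]
contact_force: [0.4, 0.5, -1.0]
opening: 0.243
```

Run:
```python
from t import *
s,w,_=wline();sd=read_camera('side');sc=read_camera('scene');print(s['time'],s['eef_pos'],tocase(s['eef_pos']),s['contact_force'],s['opening'])
g=w.max(2);c=g[:,316:326].mean(1);print('light rows',[r for r in range(60,260) if c[r]>80])
cc=lambda c:np.concatenate([proj(c,[s['eef_pos']+np.array([.034*k,.146*k,.045]) for k in (-1.1,0,.7)])]).round(0).tolist()
print('expected tip/grip/end px',cc('side'),cc('scene'))
a=cv2.resize(sd[40:210,260:430],(400,400),interpolation=2);b=cv2.resize(sc[70:240,270:440],(400,400),interpolation=2)
cv2.imwrite('pics/m8.png',cv2.convertScaleAbs(np.hstack([a,b]),alpha=1.6,beta=20))
for cam in ('side','scene','wrist'):
  for q in ['spatula','tin','splitter','tablets','vial','bowl','carton']: print(cam,q,[(np.round(d['at'],3).tolist(),round(d['p'],2)) for d in recognise(cam,q)[:1]])
```

```text
17.8 [0.63351592 0.11432904 0.23810367] [[ 77.6 -20.8 238.1]] [ 0.40724835  0.53929978 -1.04692664] 0.24341369781326774
light rows [60, 61, 62, 63, 64, 65, 66, 67, 68, 69, 70, 71, 72, 73, 74, 75, 76, 77, 78, 79, 161, 162, 163, 164, 165, 166, 167, 168, 169, 170, 171, 172, 173, 174, 253, 254, 255]
expected tip/grip/end px [[357.0, 129.0], [357.0, 93.0], [357.0, 74.0]] [[329.0, 157.0], [392.0, 128.0], [428.0, 111.0]]
side spatula [([0.619, 0.061, 0.263], 0.76)]
side tin [([0.573, -0.13, 0.099], 0.73)]
side splitter [([0.53, 0.064, 0.026], 0.52)]
side tablets [([0.579, 0.348, 0.093], 0.74)]
side vial [([0.446, 0.36, 0.038], 0.51)]
side bowl [([0.452, -0.394, 0.022], 0.56)]
side carton [([0.604, -0.432, 0.055], 0.63)]
scene spatula [([0.612, 0.048, 0.262], 0.57)]
scene tin [([0.428, -0.403, 0.031], 0.24)]
scene splitter [([0.528, 0.049, 0.023], 0.76)]
scene tablets [([0.599, 0.35, 0.096], 0.9)]
scene vial [([0.44, 0.358, 0.058], 0.59)]
scene bowl [([0.602, 0.348, 0.096], 0.75)]
scene carton [([0.615, -0.425, 0.057], 0.68)]
wrist spatula [([0.648, 0.154, 0.303], 0.86)]
wrist tin []
wrist splitter [([0.528, 0.062, 0.026], 0.85)]
wrist tablets [([0.585, 0.344, 0.059], 0.8)]
wrist vial [([0.451, 0.366, 0.05], 0.78)]
wrist bowl [([0.576, 0.09, 0.058], 0.43)]
wrist carton []
```

View pics/m8.png

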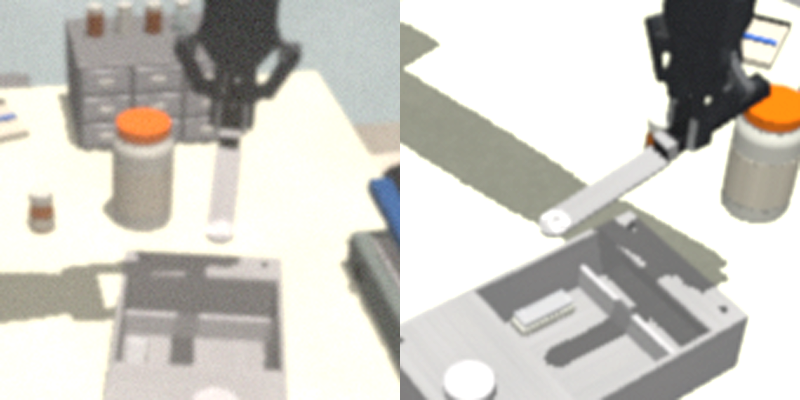

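Run:
```python
from h import *
t,e=tri([cray('side',(260+220*.425,40+233*.425)),cray('scene',(270+153*.425,70+221*.425))]);print('tip',t.round(4),e)
f,e2=tri([cray('side',(260+229*.425,40+143*.425)),cray('scene',(270+262*.425,70+150*.425))]);print('collar',f.round(4),e2)
d=f-t;print('tilt deg',np.degrees(np.arctan2(d[2],np.hypot(d[0],d[1]))),'len',np.linalg.norm(d))
E=get_state()['eef_pos'];g=np.array([E[0],E[1],E[2]+.049]);d=g-t;print('tilt via grip',np.degrees(np.arcsin((d[2]-.007)/np.linalg.norm(d))),np.linalg.norm(d))
```

```text
tip [ 0.5939 -0.0249  0.2451] [np.float64(2.7), np.float64(2.7)]
collar [0.6268 0.0853 0.2791] [np.float64(0.6), np.float64(0.6)]
tilt deg 16.483005493625164 len 0.11993997699961731
tilt via grip 13.808887880001402 0.1509852549998882
```

Three estimates put the tilt at 12–16.5°, under the 20° limit. The tip is 245 mm up, the grip is steady, and the rivet rows haven't changed since the pull. I'll hand it in.

```bash
python3 -c "
from plant import *
s=get_state();print(s['time'],s['opening'],s['contact_force'],abs(s['dq']).max());sign_off()"
```

```text
19.0 0.24348453523788097 [ 0.25105275 -0.40702932 -1.45657241] 0.0009783992763674008
the job is handed in; nothing more can be done
```

The spatula is out of the case and held still above it. The job was handed in at 19.0 s; sign-off reports no verdict.

- **First grasp:** it closed on nothing. Both cameras showed the real fingertips about 35–40 mm higher than the reported TCP. I went 35 mm lower in two steps and then gripped the handle (opening 21 mm).
- **Way out:** I drew the spatula back 45 mm and lifted it until the blade met the deep cover's edge. Lifting on tilted the handle up in the pads, and I then pulled it out slantwise. The wrist force stayed under about 6 N the whole way.
- **Handle-up condition:** I worked this out from the geometry rather than from a direct view. At about 9° tilt the handle's end was near 107 mm and the tip near 59 mm, still under the deep cover.

**Last checks:**
- **Height:** the tip was 245 mm above the table and the handle's end higher still.
- **Stillness:** the joints were not moving, and the load was about 1–1.5 N, in line with the spatula's weight.
- **Tilt:** my estimates disagree, at 12–14° from the wrist camera, 14° via the grip point and 16.5° along the blade. All are under the 20° limit, and I didn't level it further.
- **Other things:** none appeared to have moved. At the end the scene camera's network misnamed the tin and the bowl. The side camera and the pictures still showed the tin in place, and the side network's bowl position had not changed.

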